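# Find the loaded carrier by weight and lay it on the inspection stage

### The job

One of the three identical carriers in the tray holds a steel calibration block, the other two hold only foam. Lift them straight up by their fins to feel which is the heavy one, and set that one down gently on the inspection stage, level and squarely inside the white outline, long side along long side. Keep the carriers upright, leave both light ones fully seated in their own pockets, and do not disturb the other things on the bench.

Things in the scene. Friction and masses are not known exactly. Their poses are not given: they have to be found in the camera images.
- tray: fixed aluminium carrier tray, 48 mm tall. Origin: on the bench under the middle of the middle pocket; it spans x -70 to +120 and y -150 to +150 mm from there (plain 68 mm strip on its +x side). Three pockets in a row at y = -92, 0, +92 mm, each 103 (x) x 67 (y) mm, floor at 6 mm height, 42 mm deep, straight walls.
- stage: fixed inspection stage: dark steel plate 180 mm (its x) by 140 mm (its y) on a white foot, plate top flat and 40 mm above the bench. Origin: on the bench under the plate's centre. A thin white painted outline, 130 x 94 mm inside, is centred on the plate, its long sides along x.
- carrier_1: closed grey box, black lid, blue fin; starts in the tray pocket at y = -92 mm. Origin: centre of underside. 100 (x) x 64 (y) x 40 mm, lowest 8 mm stepped in 3 mm; 1.5 mm clear of the pocket walls all round, lid 2 mm below tray top. Only grip: upright fin centred on the lid, 40 long (x), 12 thick (y), 40 to 76 mm above origin. Any one of the three holds the block, drawn anew each run; it cannot be seen, only felt by weight.
- carrier_2: looks exactly like carrier_1 (same sizes, origin, fin, pocket clearance); starts in the tray pocket at y = 0 mm. With contents, a carrier weighs 0.22 to 0.31 kg if it holds only foam and 0.53 to 0.69 kg if it holds the steel block.
- carrier_3: looks exactly like carrier_1 (same sizes, origin, fin, pocket clearance, possible weights); starts in the tray pocket at y = 92 mm.
- vial: bystander, not to be disturbed: amber glass vial with a red cap, 28 mm across, 45 mm tall, standing on the rear strip of the tray; origin at the centre of its underside
- solvent: bystander, not to be disturbed: clear plastic bottle with a white cap, 64 mm across, 170 mm tall; origin at the centre of its underside
- jar: bystander, not to be disturbed: glass jar with a green cap, 70 mm across, 75 mm tall; origin at the centre of its underside
- driver: bystander, not to be disturbed: yellow-handled screwdriver lying down, 160 mm long on the bench; origin under its shaft or handle, x along its length
- wipes: bystander, not to be disturbed: white pack of wipes, 80 x 80 x 60 mm; origin at the centre of its underside
- dish: bystander, not to be disturbed: shallow steel dish, 90 mm across, 18 mm tall; origin at the centre of its underside

How it is judged:
By the outcome, as a careful person would: the job done as asked, in the order asked, and still so for the second after the job is handed in, with the robot touching nothing.
It also fails if it takes over 58 s, if anything falls off the work surface, if the arm or the gripper's body presses on something with over 40 N, if the wrist force passes 120 N, or if a joint passes its speed limit or range.

### The arm

A 6-joint arm with a two-finger parallel gripper is mounted at the origin on the work surface. World frame = base frame: x ahead of the robot, y to its left, z up, the work surface at z = 0. Lengths are in m, angles in rad, forces in N, time in s.
With the tool pointing down it reaches from about 0.325 to 0.775 m from the base axis. Payload 5.5 kg.
Tool frame: the origin (TCP) lies at the very end of the fingers, on their centre line; the grasp point (between the pads) lies 19 mm behind it; z points along the fingers, y is the direction in which the jaws open and shut (so a half turn about z gives the same grasp; the last joint's range is limited). The gripper opens to 85 mm and grips with 20 to 120 N. Pads are 22 mm wide; open, the fingers measure 114 mm over their backs; the gripper's body (76 mm by 85 mm) begins 54 mm behind the grasp point. The pads swing forward as they close: fully open they stand 13 mm farther back than shut.
Start: joints at [1.062, 0.091, 1.231, -0, 1.82, -0.057], TCP at [0.262, 0.54, 0.231] pointing down, gripper open.
Joint ranges: [-2.87, 2.87], [-0.86, 2.18], [0.17, 2.46], [-1.51, 4.65], [0.06, 2.69], [-2.65, 2.65]. Speed limits (rad/s): [2.57, 2.57, 3.01, 3.14, 3.14, 3.14].

### API

Orientations are given as [roll, pitch, yaw] about the fixed x, y, z axes, in that order (R = Rz(yaw) Ry(pitch) Rx(roll)).
In Python, from bench import arm, viewer, ticket gives the robot as it stands.
- The arm moves only by the shell command python3 -m handwheel 'ROWS' [OPENING] [FORCE]. ROWS is JSON, a list of rows, each a list of 4 numbers: the shift along the tool's x, y, z in mm, then the turn about the tool's z in degrees. In form: [[tx, ty, tz, spin], ...]. A call has 1 to 10 rows; each row is the pose to reach, as a shift and turn from the pose commanded when the call began, along the tool's axes at that moment; what a row does not reach only later rows make up. A row lasts 1/10 s, in which the tool goes at most 50 mm and 8.59 degrees, less where a joint would pass 70% of its speed; a pose out of reach is approached as far as the arm can. A call with a gripper value outside its range is refused whole. OPENING is the gripper's target within -1 to 1 (fully open at 1, half-way at 0, shut at -1), set as the call begins (- or left out, the last holds). The fingers move at their own pace and stop on an object; FORCE is the grip in N (left out, the last holds). Time passes only in rows, so rows that repeat a pose let the fingers close. It gives the time, the measured TCP pose, the force and the opening at its end, in the units of the state.
- arm.read_state(): the state, without advancing time (a new reading comes with each control period).
- viewer.read_camera(name): name is "side" or "top"; returns the picture (420x560x3 uint8, red, green, blue); there is no depth.
- viewer.camera_model(name): a dict with "fx", "fy", "cx", "cy" (pixels), "distortion" ([k1, k2, p1, p2, k3] as OpenCV has them; the pictures are not rectified), "R" (3x3) and "t" (3): a world point X has camera coordinates R X + t. Camera axes: x right, y down, z forward; pixel columns grow to the right and rows downward; lengths in m; the calibration is good to about 2 mm. A picture is of the moment at which its call begins. camera_model takes no time and is no camera call.
- ticket.hand_in(): hands the job in, once; it reports no verdict.
The state is a dict: "clock": time; "joint_pos": joint angles; "dq": joint speeds; "joint_efforts": joint torques, N m; "ee_pos": TCP position; "orientation": TCP orientation; "force": force on the tool from outside, world axes, zero at the start; "ft_torque": the same for the moment, N m; "finger_gap": finger opening in m.
Only numpy, scipy, OpenCV 4.12 (cv2) and the standard library are available. Lean on these libraries where they do the work, as an engineer would, in place of code of your own. Each camera call takes 0.05 s, during which the arm holds its last target.

## Working session

There is one attempt and no reset: what is moved stays moved. The work goes in short steps, Python scripts to look and compute and a shell command to move; the robot and the scene stay as the last step left them, time stands still between calls to the robot, and variables do not carry over. Pictures are saved under pics/ and viewed, and the job is handed in when it is done.

```bash
ls; mkdir -p pics; python3 - <<'E'
from bench import arm, viewer
import cv2, numpy as np
print(arm.read_state())
for n in ["top","side"]:
    im=viewer.read_camera(n); cv2.imwrite(f"pics/{n}0.png",im[:,:,::-1])
    m=viewer.camera_model(n); print(n,m)
E
```

```text
pics
{'clock': 0.0, 'joint_pos': array([ 1.06231702e+00,  9.18773650e-02,  1.23192700e+00,  4.00694941e-06,
        1.81978611e+00, -5.66991916e-02]), 'dq': array([ 7.81818975e-05,  4.75627705e-04,  5.71233356e-04, -8.61330352e-04,
       -1.10788241e-03,  8.56107070e-04]), 'joint_efforts': array([-8.14860141e-04, -4.58733201e+01, -4.18022990e+01, -2.40482041e-04,
        1.18697170e-02, -1.00060180e-05]), 'ee_pos': array([0.26179972, 0.53955004, 0.23011657]), 'orientation': array([-3.13959826e+00, -1.17093226e-04,  2.68981340e+00]), 'force': array([-1.61449873, -0.15239879, -0.26290192]), 'ft_torque': array([-0.04750622,  0.00517193, -0.0135877 ]), 'finger_gap': 0.08548741185153207}
top {'fx': 412.75046809779457, 'fy': 412.75046809779457, 'cx': 279.1417563681934, 'cy': 212.0450265079814, 'distortion': array([-0.10785962,  0.        ,  0.        ,  0.        ,  0.        ]), 'R': array([[ 0.02321617, -0.99963554,  0.01377649],
       [-0.98394621, -0.0252865 , -0.17666478],
       [ 0.17694876, -0.00945385, -0.98417466]]), 't': array([-0.0443218 ,  0.62207676,  1.12519506])}
side {'fx': 399.075828525469, 'fy': 399.075828525469, 'cx': 279.4789650248888, 'cy': 203.91345468149584, 'distortion': array([-0.10621047,  0.        ,  0.        ,  0.        ,  0.        ]), 'R': array([[-0.99392576, -0.10853334,  0.01822363],
       [-0.08507639,  0.6527077 , -0.75281782],
       [ 0.06981113, -0.74979542, -0.65797662]]), 't': array([0.57874136, 0.11192907, 1.09158924])}
```

View pics/top0.png

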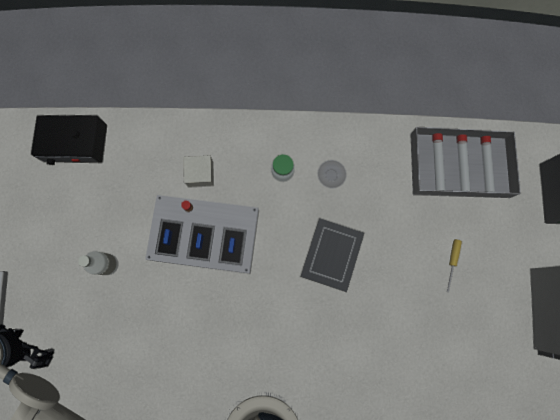

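View pics/side0.png

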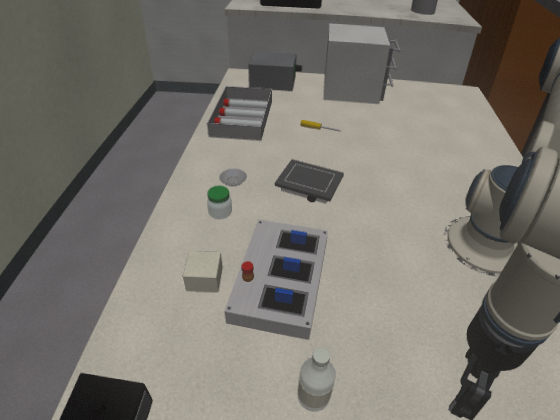

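The top view shows the tray at about (203,235) with its blue fins at (169,237), (199,241) and (232,245). The stage is at (333,255), and the vial is on the tray at (187,205). The solvent bottle is at (95,262), left of the tray. Next I'll measure them.

```bash
cat > h.py <<'E'
import cv2, numpy as np
from bench import viewer
def K(m): return np.array([[m['fx'],0,m['cx']],[0,m['fy'],m['cy']],[0,0,1.]])
def cast(n,uv,z):
    m=viewer.camera_model(n)
    p=cv2.undistortPoints(np.array(uv,float).reshape(-1,1,2),K(m),m['distortion']).reshape(-1,2)
    d=np.c_[p,np.ones(len(p))]@m['R']; c=-m['R'].T@m['t']
    return c+d*((z-c[2])/d[:,2])[:,None]
def proj(n,X):
    m=viewer.camera_model(n)
    return cv2.projectPoints(np.array(X,float).reshape(-1,1,3),cv2.Rodrigues(m['R'])[0],m['t'],K(m),m['distortion'])[0].reshape(-1,2)
def tri(uvt,uvs):
    A=[];b=[]
    for n,uv in(("top",uvt),("side",uvs)):
        m=viewer.camera_model(n);c=-m['R'].T@m['t'];e=cast(n,[uv],0)[0]-c;e/=np.linalg.norm(e)
        P=np.eye(3)-np.outer(e,e);A.append(P);b.append(P@c)
    return np.linalg.lstsq(np.vstack(A),np.hstack(b),rcond=None)[0]
E
python3 - <<'E'
from h import *
for n in["top","side"]:
    im=cv2.imread(f"pics/{n}0.png");b,g,r=[im[:,:,i].astype(int) for i in range(3)]
    mask=((b-r>50)&(b-g>30)).astype(np.uint8)
    _,_,st,ce=cv2.connectedComponentsWithStats(mask)
    for s,c in zip(st[1:],ce[1:]):
        if s[4]>20: print(n,s,c.round(1),cast(n,[c],.075 if n=='side' else .08)[0].round(4))
    roi={'top':(130,180,380,300),'side':(215,150,350,340)}[n]
    x0,y0,x1,y1=roi
    cv2.imwrite(f"pics/z_{n}.png",cv2.resize(im[y0:y1,x0:x1],None,fx=3,fy=3,interpolation=cv2.INTER_CUBIC))
E
```

```text
top [163 229   7  15  64] [165.8 236.2] [0.5421 0.2851 0.08  ]
top [196 233   6  15  56] [198.2 240.5] [0.5328 0.1937 0.08  ]
top [229 238   5  15  59] [231.1 245. ] [0.5227 0.1018 0.08  ]
side [291 230  16   6  53] [298.3 232.7] [0.5255 0.095  0.075 ]
side [284 257  16   7  67] [291.5 259.9] [0.5346 0.1871 0.075 ]
side [275 288  18   7  81] [283.8 291. ] [0.5438 0.2786 0.075 ]
```

View pics/z_top.png

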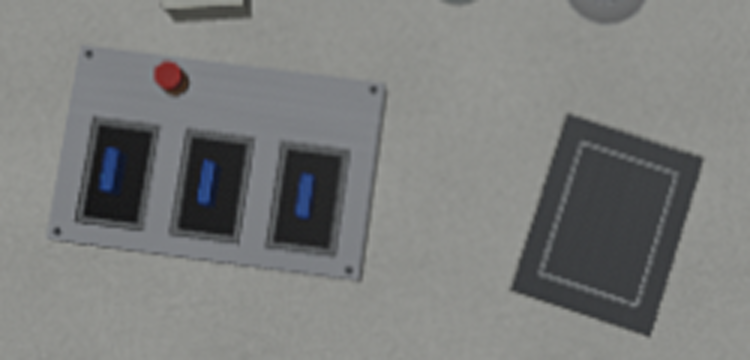

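View pics/z_side.png

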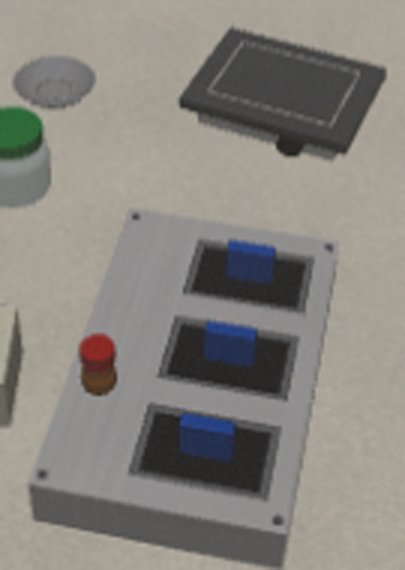

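```bash
python3 - <<'E'
from h import *
for n in("top","side"):
    m=viewer.camera_model(n);print((-m['R'].T@m['t']).round(3))
for n in("top","side"):
    im=cv2.imread(f"pics/{n}0.png");g=cv2.cvtColor(im,cv2.COLOR_BGR2GRAY)
    o=(130,180) if n=='top' else(215,150)
    T={'top':[(82,47),(386,84),(360,280),(50,240)],'side':[(33,487),(133,212),(337,243),(286,545)]}[n]
    S={'top':[(568,114),(703,157),(650,335),(512,291)],'side':[(233,29),(386,70),(349,140),(181,98)]}[n]
    O={'top':[(582,142),(677,173),(637,305),(540,274)],'side':[(241,40),(359,72),(328,124),(208,92)]}[n]
    for nm,P,z in(('tray',T,.048),('stage',S,.04),('outl',O,.04)):
        P=np.array(P,float)/3+o
        if nm!='tray' or 1:
            P=cv2.cornerSubPix(g,P.astype(np.float32).reshape(-1,1,2),(3,3),(-1,-1),(cv2.TERM_CRITERIA_COUNT|cv2.TERM_CRITERIA_EPS,50,.01)).reshape(-1,2)
        X=cast(n,P,z)[:,:2]
        print(n,nm,P.round(1).tolist());print('  ',X.round(4).tolist(),'c',X.mean(0).round(4),'edges',[(round(float(np.linalg.norm(e)*1e3),1),round(float(np.degrees(np.arctan2(e[1],e[0])))%180,1)) for e in np.roll(X,-1,0)-X])
E
```

```text
[ 0.414 -0.018  1.218]
[0.509 0.808 0.792]
top tray [[158.6999969482422, 196.60000610351562], [256.79998779296875, 208.5], [249.39999389648438, 273.70001220703125], [146.6999969482422, 260.0]]
   [[0.6609, 0.3228], [0.6332, 0.0354], [0.4461, 0.0503], [0.4761, 0.3444]] c [0.5541 0.1882] edges [(288.7, 84.5), (187.6, 175.5), (295.6, 84.2), (186.1, 173.3)]
top stage [[318.70001220703125, 217.39999389648438], [364.1000061035156, 232.10000610351562], [345.8999938964844, 292.0], [299.5, 276.20001220703125]]
   [[0.6131, -0.1442], [0.5731, -0.2766], [0.4012, -0.2232], [0.4427, -0.0913]] c [ 0.5075 -0.1838] edges [(138.4, 73.2), (180.0, 162.8), (138.3, 72.5), (178.4, 162.8)]
top outl [[323.79998779296875, 226.60000610351562], [355.29998779296875, 237.3000030517578], [341.1000061035156, 281.70001220703125], [309.20001220703125, 271.20001220703125]]
   [[0.5863, -0.1593], [0.5574, -0.2509], [0.4298, -0.2096], [0.4574, -0.1184]] c [ 0.5077 -0.1846] edges [(96.2, 72.5), (134.1, 162.0), (95.3, 73.2), (135.2, 162.4)]
side tray [[225.0, 310.29998779296875], [259.29998779296875, 221.10000610351562],
[... 182 characters left out ...]
es [(290.6, 83.4), (177.8, 174.5), (302.8, 85.8), (190.3, 170.9)]
side stage [[291.5, 158.6999969482422], [343.3999938964844, 172.60000610351562], [331.29998779296875, 196.6999969482422], [273.79998779296875, 184.5]]
   [[0.5738, -0.2792], [0.4036, -0.2249], [0.4406, -0.1006], [0.6152, -0.1353]] c [ 0.5083 -0.185 ] edges [(178.6, 162.3), (129.7, 73.4), (178.0, 168.7), (149.8, 73.9)]
side outl [[295.29998779296875, 163.3000030517578], [334.70001220703125, 174.0], [324.5, 191.6999969482422], [283.6000061035156, 179.8000030517578]]
   [[0.559, -0.2545], [0.4312, -0.2137], [0.4613, -0.1208], [0.5881, -0.1624]] c [ 0.5099 -0.1878] edges [(134.1, 162.3), (97.7, 72.1), (133.4, 161.8), (96.6, 72.5)]
```

```bash
python3 - <<'E'
from h import *
D={}
for n in("top","side"):
    im=cv2.imread(f"pics/{n}0.png");g=cv2.cvtColor(im,cv2.COLOR_BGR2GRAY)
    o=np.array((130,180) if n=='top' else(215,150))
    T={'top':[(89,54),(373,90),(349,270),(57,231)],'side':[(42,474),(137,216),(329,247),(278,520)]}[n]
    P=[]
    for t in T:
        u,v=np.rint(np.array(t)/3+o).astype(int);w=3
        p=g[v-w:v+w+1,u-w:u+w+1].astype(float);wt=np.clip(np.median(p)-12-p,0,None)
        yy,xx=np.mgrid[v-w:v+w+1,u-w:u+w+1]; P.append(((xx*wt).sum()/wt.sum(),(yy*wt).sum()/wt.sum()))
    X=cast(n,P,.048)[:,:2]
    print(n,np.round(P,1).tolist(),X.round(4).tolist(),X.mean(0).round(4),[(round(float(np.linalg.norm(e)*1e3),1),round(float(np.degrees(np.arctan2(e[1],e[0])))%180,1)) for e in np.roll(X,-1,0)-X])
    h=cv2.cvtColor(im,cv2.COLOR_BGR2HSV)
    mask=((h[:,:,0]>105)&(h[:,:,0]<130)&(h[:,:,1]>110)).astype(np.uint8)
    k,l,st,ce=cv2.connectedComponentsWithStats(mask)
    for i in range(1,k):
        if st[i][4]>40:
            c=cv2.findContours((l==i).astype(np.uint8),0,2)[0][0]; r=cv2.minAreaRect(c)
            print(st[i],ce[i].round(1),np.round(cv2.boxPoints(r),1).tolist())
# predicted fins
yaw=np.radians(-6);R=np.array([[np.cos(yaw),-np.sin(yaw)],[np.sin(yaw),np.cos(yaw)]])
for n in("top","side"):
  for y in(-.092,0,.092):
    pts=[list(np.array([.5292,.1908])+R@np.array([a*.02,y+b*.006]))+[z] for z in(.046,.082) for a in(-1,1) for b in(-1,1)]
    q=proj(n,pts);hull=cv2.convexHull(q.astype(np.float32));M=cv2.moments(hull);print(n,y,'bbox',q.min(0).round(1),q.max(0).round(1),'cen',round(M['m10']/M['m00'],1),round(M['m01']/M['m00'],1))
E
```

```text
top [[159.2, 197.5], [254.2, 209.6], [246.0, 269.8], [148.8, 256.9]] [[0.6583, 0.3213], [0.6297, 0.0429], [0.4568, 0.0602], [0.4851, 0.3388]] [0.5575 0.1908] [(279.9, 84.1), (173.7, 174.3), (280.0, 84.2), (174.1, 174.2)]
[163 229   9  16 113] [166.8 236.6] [[161.89999389648438, 243.5], [164.5, 228.1999969482422], [171.8000030517578, 229.5], [169.1999969482422, 244.6999969482422]]
[195 233   9  16  96] [199.  240.8] [[194.6999969482422, 247.60000610351562], [197.1999969482422, 232.5], [203.39999389648438, 233.60000610351562], [200.89999389648438, 248.60000610351562]]
[228 237   7  16  82] [231.1 244.9] [[227.5, 251.8000030517578], [229.60000610351562, 236.8000030517578], [234.89999389648438, 237.60000610351562], [232.8000030517578, 252.5]]
side [[228.5, 307.8], [259.8, 221.8], [324.2, 232.1], [307.1, 323.1]] [[0.6607, 0.3188], [0.6321, 0.04], [0.4583, 0.0572], [0.4872, 0.3365]] [0.5596 0.1881] [(280.3, 84.2), (174.7, 174.3), (280.8, 84.1), (174.4, 174.2)]
[291 231  16  13 172] [298.1 236.8] [[289.70001220703125, 241.60000610351562], [291.1000061035156, 230.3000030517578], [306.20001220703125, 232.1999969482422], [304.79998779296875, 243.5]]
[283 257  17  15 205] [291.1 264.1] [[281.5, 268.79998779296875], [283.6000061035156, 256.6000061035156], [300.3999938964844, 259.3999938964844], [298.3999938964844, 271.6000061035156]]
[275 288  18  16 234] [283.4 295.2] [[273.0, 300.0], [275.29998779296875, 287.20001220703125], [293.6000061035156, 290.5], [291.20001220703125, 303.29998779296875]]
top -0.092 bbox [228.6 238.6] [236.2 254.5] cen 232.4 246.6
top 0 bbox [195.7 234.3] [204.4 250.3] cen 200.1 242.3
top 0.092 bbox [163.2 230. ] [172.9 246. ] cen 168.1 238.0
side -0.092 bbox [291.8 229.2] [308.9 245. ] cen 300.2 237.1
side 0 bbox [284.5 256. ] [302.7 272.6] cen 293.5 264.3
side 0.092 bbox [276.2 286.8] [295.5 304.2] cen 285.7 295.4
```

The screws give a clean tray fit: 174 x 280 mm at -5.8°. That puts the middle pocket at about (0.5336, 0.1920). The stage is at about (0.508, -0.1855), yaw -17.6°. Next I'll work out the approach to carrier 3.

```bash
cat > go.py <<'E'
import sys,numpy as np
from scipy.spatial.transform import Rotation as Ro
from bench import arm
s=arm.read_state();R=Ro.from_euler('xyz',s['orientation'])
C={'1':(.5243,.1005,-5.8),'2':(.5336,.1920,-5.8),'3':(.5429,.2835,-5.8),'S':(.508,-.1855,-17.6)}
def show():
    print('t',round(s['clock'],2),'tcp',(s['ee_pos']*1e3).round(1),'rpy',np.degrees(s['orientation']).round(2),'F',s['force'].round(2),'M',s['ft_torque'].round(2),'gap',round(s['finger_gap']*1e3,1))
if __name__=='__main__':
    show()
    for k,(x,y,a) in C.items():
        for z in map(float,sys.argv[1:]):
            d=R.inv().apply(np.array([x,y,z])-s['ee_pos'])*1e3
            sp=-(a+180-np.degrees(s['orientation'][2])); print(k,z,d.round(1),'spin',round((sp+90)%180-90,1))
E
python3 go.py .13
python3 -c "
from h import *
print(cast('top',[(85,262)],.17),cast('top',[(187,205)],.093),cast('side',[(320,356)],.17))"
```

```text
t 0.1 tcp [261.8 539.6 230.2] rpy [-1.7990e+02 -1.0000e-02  1.5411e+02] F [-0.13 -0.31  0.18] M [0.02 0.01 0.02] gap 85.1
1 0.13 [-427.8 -280.2  100.7] spin -20.1
2 0.13 [-396.3 -193.9  100.5] spin -20.1
3 0.13 [-364.7 -107.5  100.4] spin -20.1
S 0.13 [-538.  -544.7  101.1] spin -8.3
[[0.45887228 0.46893903 0.17      ]] [[0.62959896 0.22820458 0.093     ]] [[0.46533927 0.47497653 0.17      ]]
```

```bash
python3 -m handwheel '[[-20,-6,0,-1],[-60,-18,0,-3],[-105,-31,0,-6],[-150,-44,0,-9],[-195,-58,0,-12],[-240,-71,0,-14],[-285,-84,0,-16],[-325,-96,20,-18],[-355,-105,50,-20],[-365,-107,85,-20]]' 0.1 30; python3 go.py .115 .052
```

```text
clock: 1.1
ee_pos: [0.5461, 0.2815, 0.1458]
orientation: [3.142, 0.002, 3.036]
force: [-0.1, 0.5, -0.3]
finger_gap: 0.047
t 1.1 tcp [546.1 281.5 145.8] rpy [1.8000e+02 1.2000e-01 1.7396e+02] F [-0.09  0.54 -0.32] M [ 0.   -0.05 -0.04] gap 47.0
1 0.115 [   2.7 -182.3   30.8] spin -0.2
1 0.052 [   2.9 -182.3   93.8] spin -0.2
2 0.115 [  3.1 -90.3  30.8] spin -0.2
2 0.052 [  3.2 -90.3  93.8] spin -0.2
3 0.115 [ 3.5  1.6 30.8] spin -0.2
3 0.052 [ 3.6  1.6 93.8] spin -0.2
S 0.115 [ -11.1 -468.4   30.8] spin 11.6
S 0.052 [ -11.  -468.4   93.8] spin 11.6
```

Settle, then check with cameras before descending.

```bash
python3 -m handwheel '[[1,0,15,0],[1,0,30,0],[1,0,30,0],[1,0,30,0]]' >/dev/null; python3 go.py .052 | grep -E "^t|^3"; cat > snap.py <<'E'
import sys
from h import *
x=int(sys.argv[1])
for n in("top","side"):
    im=viewer.read_camera(n)[:,:,::-1].copy(); cv2.imwrite(f"pics/{n}{x}.png",im)
ims=[cv2.imread(f"pics/{n}{x}.png") for n in("top","side")]
b=eval(sys.argv[2]) if len(sys.argv)>2 else ((130,180,270,300),(215,180,355,345))
o=[cv2.resize(i[v0:v1,u0:u1],(400,int(400*(v1-v0)/(u1-u0))),interpolation=cv2.INTER_CUBIC) for i,(u0,v0,u1,v1) in zip(ims,b)]
h=max(i.shape[0] for i in o)
cv2.imwrite(f"pics/c{x}.png",np.hstack([cv2.copyMakeBorder(i,0,h-i.shape[0],0,0,0) for i in o]))
E
python3 snap.py 1
```

```text
t 1.5 tcp [542.4 285.4 117.6] rpy [1.7995e+02 7.0000e-02 1.7420e+02] F [-0.15  0.49  0.26] M [ 0.02 -0.03 -0.  ] gap 47.1
3 0.052 [-0.6 -1.9 65.6] spin -0.0
```

View pics/c1.png

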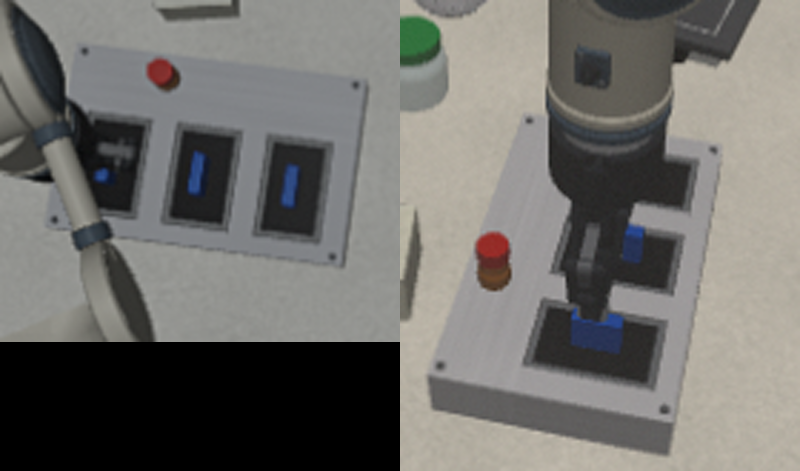

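```bash
python3 -m handwheel '[[0,-1,15,0],[-1,-2,35,0],[-1,-2,52,0],[-1,-2,62,0],[-1,-2,65,0],[-1,-2,65,0],[-1,-2,65,0]]' ; python3 go.py .052 | grep -E "^t|^3"
```

```text
clock: 2.3
ee_pos: [0.5439, 0.2825, 0.0522]
orientation: [3.141, 0.001, 3.039]
force: [0.0, -0.3, 0.0]
finger_gap: 0.0474
t 2.3 tcp [543.9 282.5  52.2] rpy [1.7996e+02 7.0000e-02 1.7411e+02] F [ 0.05 -0.35  0.01] M [-0.01 -0.01  0.04] gap 47.4
3 0.052 [1.1 0.9 0.2] spin -0.1
```

```bash
python3 -m handwheel '[[0,0,0,0],[0,0,0,0],[0,0,0,0],[0,0,0,0],[0,0,0,0],[0,0,0,0],[0,0,0,0]]' -1 50; python3 go.py .052 | grep -E "^t|^3"
```

```text
clock: 3.0
ee_pos: [0.5438, 0.2825, 0.0521]
orientation: [3.141, 0.001, 3.039]
force: [-0.6, 0.8, 5.4]
finger_gap: 0.0111
t 3.0 tcp [543.8 282.5  52.1] rpy [1.7995e+02 7.0000e-02 1.7412e+02] F [-0.56  0.76  5.36] M [ 0.05  0.04 -0.  ] gap 11.1
3 0.052 [1.  0.9 0.1] spin -0.1
```

```bash
python3 -m handwheel '[[0,0,-2,0],[0,0,-5,0],[0,0,-8,0],[0,0,-11,0],[0,0,-12,0],[0,0,-12,0],[0,0,-12,0],[0,0,-12,0]]'; python3 go.py .052 | grep -E "^t"; python3 -m handwheel '[[0,0,0,0]]'|grep force;python3 -m handwheel '[[0,0,0,0]]'|grep force; python3 snap.py 2
```

```text
clock: 3.8
ee_pos: [0.5433, 0.2822, 0.0631]
orientation: [-3.141, -0.0, 3.039]
force: [0.1, -0.0, -3.1]
finger_gap: 0.0109
t 3.8 tcp [543.3 282.2  63.1] rpy [-1.7999e+02 -2.0000e-02  1.7411e+02] F [ 0.14 -0.   -3.13] M [-0.03 -0.05 -0.02] gap 10.9
force: [0.6, -0.4, -2.9]
force: [-0.5, 0.0, -2.9]
```

View pics/c2.png

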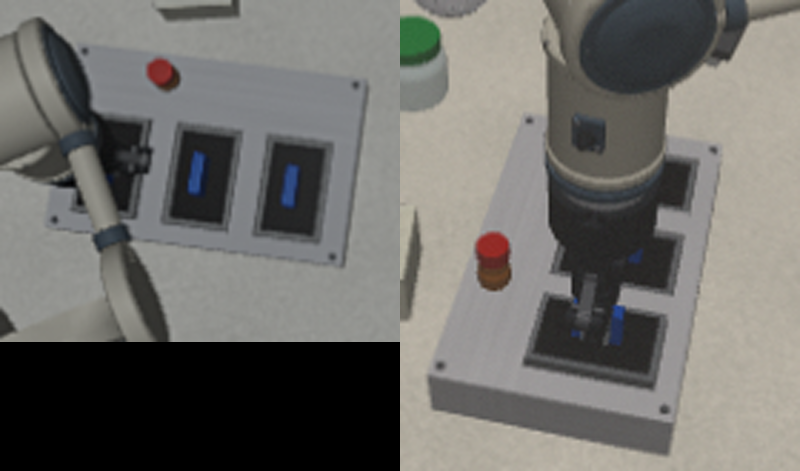

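Carrier 3 pulls about 2.9 N, roughly 0.30 kg, so it's light. I'll put it back.

```bash
python3 -m handwheel '[[0,0,3,0],[0,0,6,0],[0,0,9,0],[0,0,11,0],[0,0,12,0],[0,0,12.5,0],[0,0,12.5,0]]'; python3 -m handwheel '[[0,0,0,0],[0,0,0,0],[0,0,0,0],[0,0,0,0]]' 0.1; python3 -m handwheel '[[0,0,-12,0],[0,0,-40,0],[0,0,-60,0],[0,-10,-70,0],[0,-45,-72,0],[0,-80,-72,0],[0,-92,-72,0],[0,-92,-72,0],[0,-92,-72,0]]'; python3 go.py .052 | grep -E "^t|^2"; python3 snap.py 3
```

```text
clock: 4.8
ee_pos: [0.5436, 0.2824, 0.052]
orientation: [3.141, 0.001, 3.039]
force: [-4.2, -0.8, 5.0]
finger_gap: 0.0116
clock: 5.2
ee_pos: [0.5434, 0.2822, 0.0505]
orientation: [-3.142, -0.0, 3.039]
force: [0.5, -0.0, -0.9]
finger_gap: 0.0469
clock: 6.1
ee_pos: [0.534, 0.191, 0.1228]
orientation: [3.141, -0.0, 3.038]
force: [-0.3, -0.2, 1.1]
finger_gap: 0.0474
t 6.1 tcp [534.  191.  122.8] rpy [ 1.7996e+02 -1.0000e-02  1.7409e+02] F [-0.33 -0.23  1.06] M [ 0.03 -0.01  0.05] gap 47.4
2 0.052 [ 0.5  1.  70.8] spin -0.1
```

View pics/c3.png

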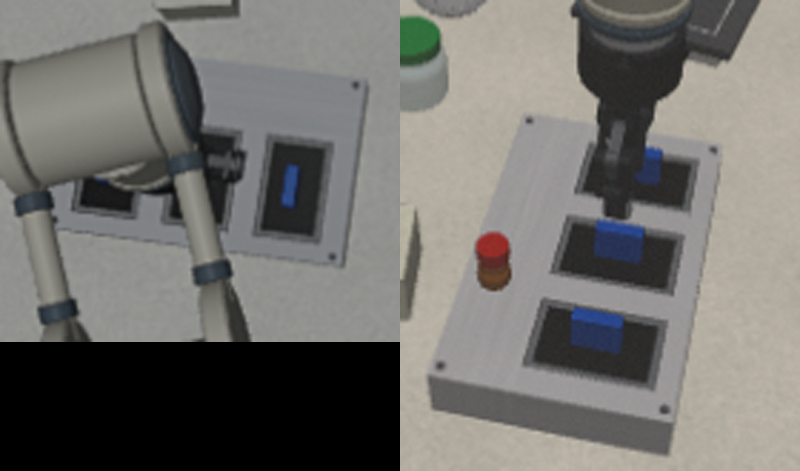

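```bash
python3 -m handwheel '[[0,1,15,0],[0,1,35,0],[0,1,55,0],[0,1,65,0],[0,1,69,0],[0,1,69,0],[0,1,69,0]]'|grep ee; python3 -m handwheel '[[0,0,0,0],[0,0,0,0],[0,0,0,0],[0,0,0,0],[0,0,0,0],[0,0,0,0],[0,0,0,0]]' -1 50; python3 -m handwheel '[[0,0,-2,0],[0,0,-5,0],[0,0,-8,0],[0,0,-11,0],[0,0,-12,0],[0,0,-12,0],[0,0,-12,0],[0,0,-12,0]]'; python3 -m handwheel '[[0,0,0,0]]'|grep force;python3 -m handwheel '[[0,0,0,0]]'|grep force
```

```text
ee_pos: [0.5346, 0.192, 0.0547]
clock: 7.6
ee_pos: [0.5345, 0.1917, 0.0545]
orientation: [3.141, 0.001, 3.039]
force: [0.5, -0.4, 6.5]
finger_gap: 0.0113
clock: 8.4
ee_pos: [0.534, 0.1917, 0.0656]
orientation: [-3.141, -0.0, 3.039]
force: [0.7, -0.2, -2.0]
finger_gap: 0.011
force: [-0.4, -0.1, -2.6]
force: [-0.8, -0.5, -3.8]
```

```bash
python3 snap.py 4; python3 -c "
from bench import arm
print(arm.read_state()['force'])"
```

```text
[-0.67276274  0.33515986 -1.84197226]
```

View pics/c4.png

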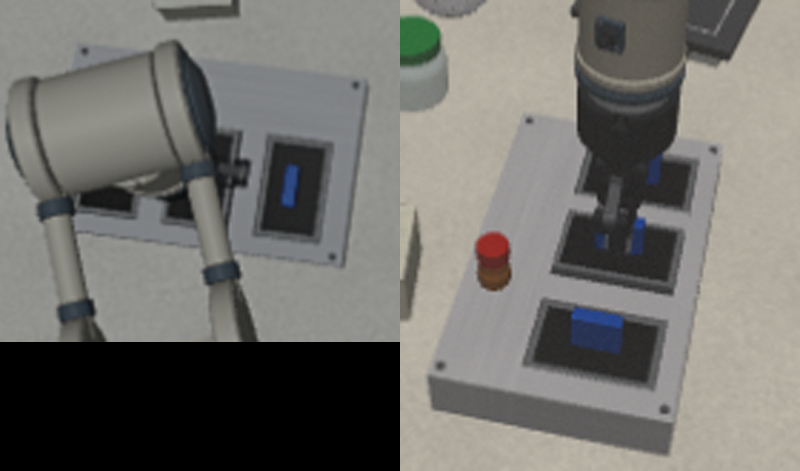

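Carrier 2 was lifted and is light (about 2 to 3 N). I'll put it back and go to carrier 1.

```bash
python3 -m handwheel '[[0,0,3,0],[0,0,6,0],[0,0,9,0],[0,0,11,0],[0,0,12,0],[0,0,12.5,0],[0,0,12.5,0]]'; python3 -m handwheel '[[0,0,0,0],[0,0,0,0],[0,0,0,0],[0,0,0,0]]' 0.1|grep -E "ee|force"; python3 -m handwheel '[[0,0,-12,0],[0,0,-40,0],[0,0,-60,0],[0,-10,-70,0],[0,-45,-72,0],[0,-80,-72,0],[0,-92,-72,0],[0,-92,-72,0],[0,-92,-72,0]]' >/dev/null; python3 go.py .0535 | grep -E "^t|^1"; python3 snap.py 5
```

```text
clock: 9.4
ee_pos: [0.5343, 0.1917, 0.0546]
orientation: [3.141, 0.001, 3.039]
force: [-4.0, -1.4, 5.6]
finger_gap: 0.011
ee_pos: [0.5341, 0.1917, 0.0531]
force: [0.4, 1.5, -0.6]
t 10.7 tcp [524.6 100.4 125.2] rpy [ 1.7996e+02 -1.0000e-02  1.7408e+02] F [ 0.3   0.14 -0.1 ] M [-0.    0.    0.06] gap 47.0
1 0.0535 [ 0.3 -0.  71.7] spin -0.1
```

View pics/c5.png

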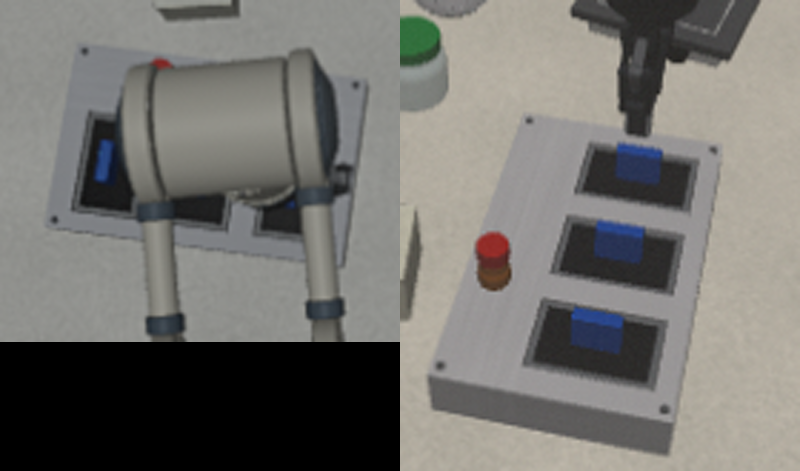

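```bash
python3 -m handwheel '[[0,0,15,0],[0,0,35,0],[0,0,55,0],[0,0,67,0],[0,0,71,0],[0,0,71,0],[0,0,71,0]]'|grep ee; python3 -m handwheel '[[0,0,0,0],[0,0,0,0],[0,0,0,0],[0,0,0,0],[0,0,0,0],[0,0,0,0],[0,0,0,0]]' -1 80; python3 -m handwheel '[[0,0,-2,0],[0,0,-5,0],[0,0,-8,0],[0,0,-11,0],[0,0,-12,0],[0,0,-12,0],[0,0,-12,0],[0,0,-12,0]]'; python3 -m handwheel '[[0,0,0,0]]'|grep force;python3 -m handwheel '[[0,0,0,0]]'|grep force; python3 go.py .2
```

```text
ee_pos: [0.5252, 0.1004, 0.0552]
clock: 12.2
ee_pos: [0.5251, 0.1, 0.0552]
orientation: [3.142, 0.001, 3.039]
force: [-1.0, -1.8, 6.5]
finger_gap: 0.0106
clock: 13.0
ee_pos: [0.5245, 0.1002, 0.0661]
orientation: [-3.142, -0.0, 3.039]
force: [-0.3, -0.1, -5.8]
finger_gap: 0.0106
force: [-0.5, -0.1, -5.9]
force: [0.8, -0.0, -6.5]
t 13.2 tcp [524.6 100.2  66.2] rpy [-1.8000e+02 -1.0000e-02  1.7411e+02] F [ 0.84 -0.02 -6.48] M [ 0.02  0.01 -0.01] gap 10.3
1 0.2 [   0.4    0.3 -133.8] spin -0.1
2 0.2 [   0.5   92.3 -133.8] spin -0.1
3 0.2 [   0.6  184.2 -133.8] spin -0.1
S 0.2 [ -12.8 -285.9 -133.8] spin 11.7
```

Carrier 1 reads about 6 N, so it's the heavy one. I'll lift it clear.

```bash
python3 -m handwheel '[[0,0,-5,0],[0,0,-15,0],[0,0,-27,0],[0,0,-40,0],[0,0,-54,0],[0,0,-68,0],[0,0,-82,0],[0,0,-92,0],[0,0,-96,0],[0,0,-96,0]]'; python3 -m handwheel '[[-1,-5,0,0],[-1,-20,0,1],[-2,-45,0,2],[-3,-72,0,3],[-4,-100,0,4.5],[-6,-130,0,6],[-7,-160,0,7],[-8,-190,0,8.5],[-10,-218,0,9.5],[-11,-244,0,10.5]]'; python3 -m handwheel '[[0,-15,0,0.5],[-1,-28,0,1],[-2,-37,0,1.2],[-2,-41,0,1.2],[-2,-42,0,1.2],[-2,-42,0,1.2],[-2,-42,0,1.2]]';python3 go.py .0892; python3 snap.py 6 '((260,180,400,300),(240,100,380,250))'
```

```text
clock: 14.2
ee_pos: [0.5249, 0.1002, 0.163]
orientation: [3.141, 0.001, 3.039]
force: [0.0, -0.1, -6.4]
finger_gap: 0.0109
clock: 15.2
ee_pos: [0.5095, -0.1461, 0.1615]
orientation: [-3.141, -0.001, 2.853]
force: [0.5, 0.1, -6.8]
finger_gap: 0.0105
clock: 15.9
ee_pos: [0.5008, -0.1839, 0.1623]
orientation: [3.141, 0.0, 2.836]
force: [-0.4, -0.1, -5.8]
finger_gap: 0.0107
t 15.9 tcp [ 500.8 -183.9  162.3] rpy [179.98   0.   162.47] F [-0.38 -0.05 -5.75] M [-0.06 -0.03 -0.07] gap 10.7
1 0.0892 [ 63.2 278.2  73.2] spin -11.7
2 0.0892 [ 81.9 368.3  73.2] spin -11.7
3 0.0892 [100.6 458.3  73.3] spin -11.7
S 0.0892 [-7.3  0.6 73.1] spin 0.1
```

View pics/c6.png

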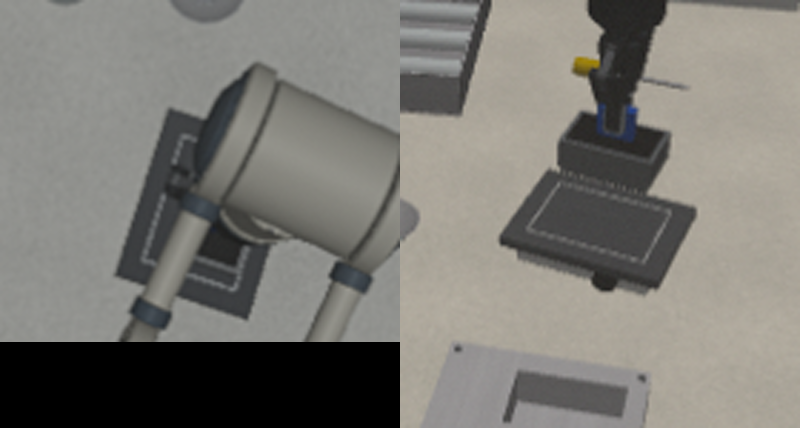

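```bash
python3 -m handwheel '[[-3,0,8,0],[-7,1,22,0],[-7,1,37,0],[-7,1,50,0],[-7,1,58,0],[-7,1,62,0],[-7,1,62,0],[-7,1,62,0]]'; python3 go.py .0892|grep -E "^t|^S"; python3 snap.py 7 '((260,180,400,300),(240,130,380,250))'
```

```text
clock: 16.8
ee_pos: [0.5079, -0.1858, 0.1009]
orientation: [-3.141, 0.001, 2.835]
force: [1.0, 0.6, -5.5]
finger_gap: 0.0107
t 16.8 tcp [ 507.9 -185.8  100.9] rpy [-1.7999e+02  6.0000e-02  1.6241e+02] F [ 0.96  0.55 -5.54] M [-0.    0.03  0.  ] gap 10.7
S 0.0892 [-0.   0.4 11.7] spin 0.0
```

View pics/c7.png

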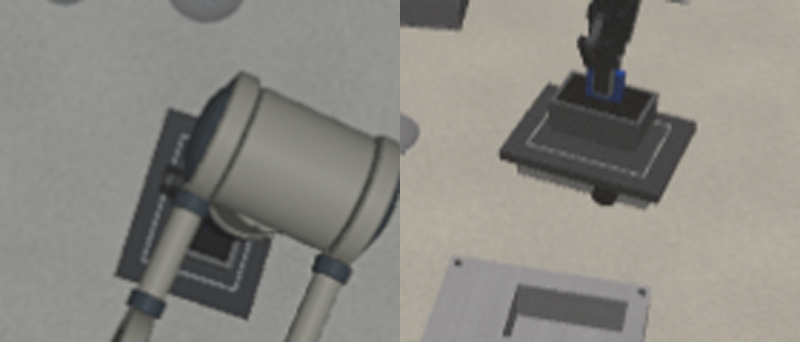

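```bash
python3 -m handwheel '[[0,0,3,0],[0,0,6,0],[0,0,8,0],[0,0,9,0],[0,0,10,0],[0,0,10.5,0],[0,0,11,0],[0,0,11,0]]'; python3 -m handwheel '[[0,0,0.4,0],[0,0,0.8,0],[0,0,0.8,0]]'
```

```text
clock: 17.7
ee_pos: [0.5077, -0.1857, 0.0894]
orientation: [-3.142, 0.0, 2.835]
force: [0.2, -0.1, -7.1]
finger_gap: 0.0109
clock: 18.0
ee_pos: [0.5077, -0.1858, 0.0892]
orientation: [-3.141, 0.001, 2.835]
force: [-2.0, -0.3, 0.1]
finger_gap: 0.0105
```

```bash
python3 -m handwheel '[[0,0,0.3,0],[0,0,0.5,0],[0,0,0.5,0]]'; python3 snap.py 8 '((260,180,400,300),(240,130,380,250))'
```

```text
clock: 18.3
ee_pos: [0.5077, -0.1859, 0.0892]
orientation: [-3.141, 0.001, 2.835]
force: [-5.5, 1.5, 5.1]
finger_gap: 0.0104
```

View pics/c8.png

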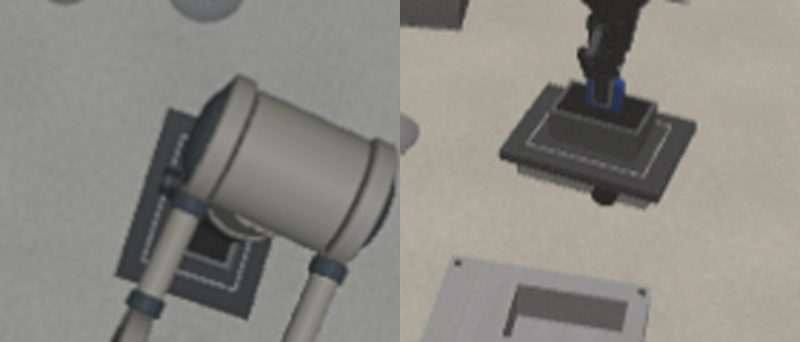

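```bash
python3 -m handwheel '[[0,0,0,0],[0,0,0,0],[0,0,0,0],[0,0,0,0],[0,0,0,0]]' 0.1; python3 -m handwheel '[[0,0,-8,0],[0,0,-25,0],[0,0,-50,0],[0,0,-80,0],[0,0,-105,0],[0,-25,-120,0],[0,-65,-120,0],[0,-110,-120,0],[0,-150,-120,0],[0,-180,-120,0]]'; python3 -m handwheel '[[0,0,0,0],[0,0,0,0],[0,0,0,0],[0,0,0,0]]'; python3 snap.py 9 '((140,180,400,300),(200,130,380,350))'
```

```text
clock: 18.9
ee_pos: [0.5077, -0.1857, 0.088]
orientation: [3.142, 0.0, 2.835]
force: [0.4, 0.7, -0.2]
finger_gap: 0.0466
clock: 19.9
ee_pos: [0.4522, -0.3595, 0.2087]
orientation: [-3.141, 0.001, 2.833]
force: [1.2, 0.8, 0.5]
finger_gap: 0.0469
clock: 20.3
ee_pos: [0.4538, -0.3562, 0.2084]
orientation: [3.142, 0.0, 2.836]
force: [0.5, 0.2, -0.7]
finger_gap: 0.047
```

View pics/c9.png

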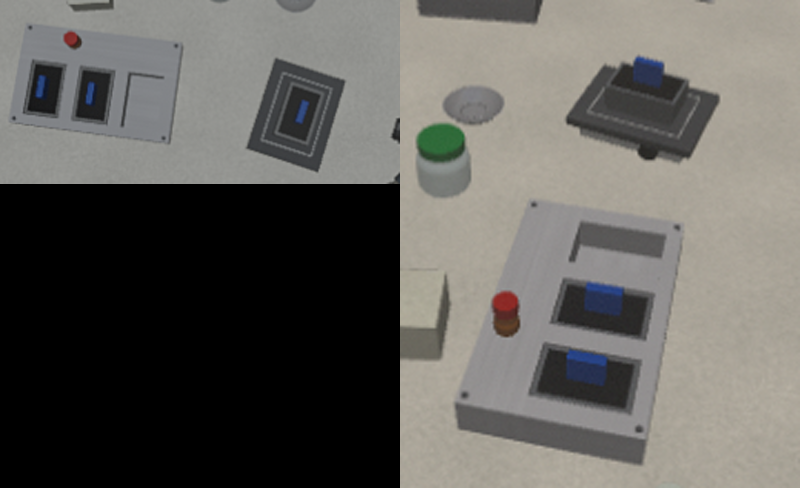

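View pics/top9.png

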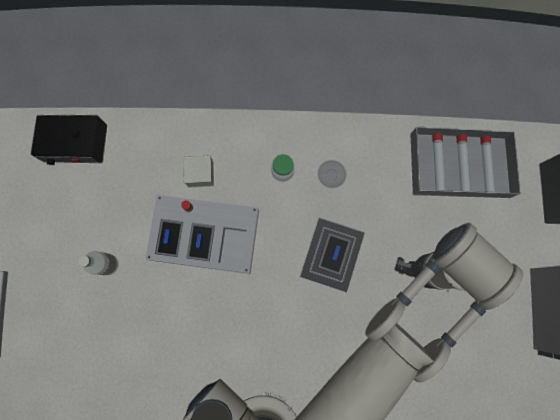

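The job looks done: carrier 1 is inside the outline at (335,254), the light carriers are seated and the bystanders haven't moved. I'll do a numeric check before handing in.

```bash
python3 - <<'E'
from h import *
im=cv2.imread("pics/top9.png");g=cv2.cvtColor(im,cv2.COLOR_BGR2GRAY);h=cv2.cvtColor(im,cv2.COLOR_BGR2HSV)
roi=np.zeros_like(g);roi[234:276,314:352]=1
m=((g<40)|((h[:,:,0]>105)&(h[:,:,0]<130)&(h[:,:,1]>110))).astype(np.uint8)*roi
m=cv2.morphologyEx(m,cv2.MORPH_OPEN,np.ones((3,3)))
c=max(cv2.findContours(m,0,2)[0],key=cv2.contourArea);B=cv2.boxPoints(cv2.minAreaRect(c))
X=cast('top',B,.08)[:,:2];print(B.round(1).tolist(),X.mean(0).round(4),[(round(float(np.linalg.norm(e)*1e3),1),round(float(np.degrees(np.arctan2(e[1],e[0])))%180,1)) for e in np.roll(X,-1,0)-X])
# where a carrier at stage centre would put lid/outline: outline centre top-view estimate (.5077,-.1846)
for n in("top","side"):
    a=cv2.imread(f"pics/{n}0.png");b=cv2.imread(f"pics/{n}9.png");d=cv2.absdiff(a,b).max(2)
    m=cv2.morphologyEx((d>25).astype(np.uint8),cv2.MORPH_OPEN,np.ones((2,2)));k,l,st,ce=cv2.connectedComponentsWithStats(m)
    print(n,[s.tolist() for s in st[1:] if s[4]>6])
E
```

```text
[[330.79998779296875, 258.6000061035156], [335.5, 244.5], [340.6000061035156, 246.1999969482422], [335.8999938964844, 260.29998779296875]] [ 0.5093 -0.188 ] [(41.4, 161.8), (14.9, 72.8), (41.4, 161.6), (14.8, 72.8)]
top [[296, 224, 228, 196, 7924], [221, 230, 27, 37, 741], [333, 247, 8, 14, 66], [0, 326, 85, 94, 3432], [184, 380, 70, 40, 1625], [259, 413, 23, 7, 91]]
side [[322, 0, 95, 21, 1074], [409, 0, 28, 25, 323], [435, 14, 125, 406, 24732], [325, 21, 32, 23, 510], [369, 26, 20, 15, 202], [391, 34, 79, 30, 669], [327, 44, 28, 65, 1093], [547, 78, 13, 34, 230], [297, 156, 34, 20, 373], [470, 208, 3, 3, 8], [472, 215, 5, 4, 13], [484, 228, 5, 6, 17], [280, 231, 39, 25, 680]]
```

```bash
python3 -c "
from bench import ticket; print(ticket.hand_in())"
```

```text
the job is handed in; nothing more can be done
None
```

Carrier 1 (the pocket at y = -92 mm) held the steel block, and it now stands on the inspection stage inside the white outline. I handed the job in at about 20 s. No verdict was reported.

- **Weighing:** I lifted each carrier 11 mm straight up. Carrier 3 read about 2.9 N and carrier 2 about 2 to 4 N (noisy), so both are light. Carrier 1 read about 6 N. I lowered carriers 3 and 2 back into their pockets.
- **Placement:** After release, the top view puts carrier 1's fin within about 4 mm of the outline's measured centre and about 0.6° off its long axis. The outline leaves 15 mm to spare on each side. The overhead lid check caught only the fin, so the lid was not measured separately. I judged level by eye in the side view and from the gripper, which was within 0.1° of vertical.
- **Rest of the scene:** Comparing the first and last pictures from both cameras shows no change at the two light carriers or any bystander.
- **Disagreement:** The two cameras differed by 2 to 4 mm on the tray and stage positions, so I used the average.

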